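# Pull a proof on the hand press: free the ratchet, four clicks, and hold

## Robot

A 6-joint arm with a two-finger parallel gripper is mounted at the origin on a cart in front of the work surface, level with it; the furniture and walls round the work are solid. World frame = base frame: x ahead of the robot, y to its left, z up, the work surface at z = 0. Lengths are in m, angles in rad, forces in N, time in s.
With the tool pointing down it reaches from about 0.4 to 0.925 m from the base axis. Payload 3.4 kg.
Tool frame: the origin (TCP) lies midway between the tips of the shut fingers; the grasp point (between the pads) lies 19 mm behind it; z points along the fingers, y is the line along which they close (so a half turn about z gives the same grasp; the last joint's range is limited). The gripper opens to 85 mm and grips with 20 to 120 N. Pads are 22 mm wide; open, the fingers measure 114 mm over their backs; the gripper's body (76 mm by 85 mm) begins 54 mm behind the grasp point. The pads swing forward as they close: fully open they stand 13 mm farther back than shut.
Start: joints at [-1.29, 0.307, 1.506, -0, 1.328, -0.073], TCP at [0.199, -0.539, 0.231] pointing down, gripper open.
Joint ranges: [-3.12, 3.12], [-1.05, 2.28], [0.14, 2.33], [-1.42, 4.57], [0.1, 2.73], [-2.68, 2.68]. Speed limits (rad/s): [2.57, 2.57, 3.14, 3.14, 3.14, 3.14].

## Interface

Orientations are given as a unit quaternion [x, y, z, w].
In Python, from cell import * gives the robot as it stands. The module is installed in compiled form; this text tells all that it offers.
- The arm moves only by the tool step_arm, never from a script. Its argument "moves" is a list of rows, each an object of numbers: "dx", "dy", "dz": the shift along the tool's x, y, z in mm; "rx", "ry", "rz": the turn, a rotation vector about the tool's x, y, z in degrees. A call has 1 to 8 rows; each row shifts and turns the commanded pose from where the row before left it, along the tool's axes as they then stand; what a row does not reach is not made up. A row lasts 1/12 s, in which the tool goes at most 41.7 mm and 7.16 degrees, less where a joint would pass 70% of its speed; a pose out of reach is approached as far as the arm can. A call is refused whole if a number of a shift passes 41.7 or a number of a turn 7.16, either way. A call with a gripper value outside its range is refused whole. "gripper" is the closure in counts, from 0 (fully open) to 255 (shut), set as the call begins (left out, the last holds). The fingers move at their own pace and stop on an object; the grip force is fixed at half the most. Time passes only in rows, so rows that do not move let the fingers close. It gives the time, the measured TCP pose, the force, the opening and the grip force at its end, in the units of the state.
- sense(): the state, without advancing time (a new reading comes with each control period).
- read_camera(name): name is "side" or "top" or "wrist"; returns (picture, depth): 480x640x3 uint8, red, green, blue; 480x640 float32, m along the optical axis (not along the pixel's ray), 0 where there is no reading.
- camera_params(name): a dict with "K" (3x3 intrinsics, pixels), "distortion" ([k1, k2, p1, p2, k3] as OpenCV has them; the pictures are not rectified), "origin" and "attitude" of the camera in the world; the wrist camera has in their place "mount" (4x4, takes a point from camera to tool coordinates, whose origin is the TCP and whose axes are the flange's). Camera axes: x right, y down, z forward; pixel columns grow to the right and rows downward; lengths in m; the calibration is good to about 2 mm. A picture is of the moment at which its call begins: read the wrist's pose just before it. camera_params takes no time and is no camera call.
- hand_in(): hands the job in; it is judged then, once.
The state is a dict: "time": time; "joint_positions": joint angles; "qd": joint speeds; "joint_efforts": joint torques, N m; "eef_pos": TCP position; "tcp_rot": TCP orientation; "ft_force": force on the tool from outside, world axes, zero at the start; "ft_torque": the same for the moment, N m; "finger_gap": opening from 0.0 (shut) to 1.0 (fully open); "gripper_force": force on a finger pad.
Only numpy, scipy, OpenCV 4.12 (cv2) and the standard library are available. Lean on these libraries where they do the work, as an engineer would, in place of code of your own. Each camera call takes 0.05 s, during which the arm holds its last target. There are 200 camera calls.

## Task

The lino block and its card lie ready in the small hand press, but the lever was left a click or two down. Squeeze the trigger fully against its upright grip so that the lever springs home, let the trigger go again, then press the lever down exactly four clicks from home, never a fifth, which would crush the block. Finish with your fingers still pressing the lever firmly down at the fourth click, and leave the block and everything else on the table where they are.

Things in the scene. Friction and masses are not known exactly. Their poses are not given: they have to be found in the camera images.
- press: small grey C-frame hand press, fixed to the table. Origin: underside of its base, under the ram. x back (column side), y left, z up; its open front is -x. Base 185 x 150 x 16 mm with a wing on the right (-y) to y=-165; head 56 mm wide (y), x -24 to 92, top at z 175, ram rising to 202. Ratchet wheel (104 mm, 12-degree teeth) right of the head at y=-44
- lever (a joint): lever angle, rad, about a y shaft. 0 = fully up (stop), grows as the handle is pressed down. Home rests at about 0.01. A click every 0.209: click n drops in at 0.209n-0.03 (4th 0.80, 5th 1.01) and the pawl then keeps the lever at 0.209n+0.01 (4th 0.85). A spring lifts it: 4 to 5 N at the handle, 6 to 10 N just before a click, dropping to nearly nothing at the click until pressed on
- trigger (a joint): trigger angle, rad: 0 = released, 0.27 = squeezed to its stop. Sprung, 11 N to 17 N at the face. Past about 0.12 the pawl is off the wheel and the lever springs home in about 0.3 s. It kicks up to 0.09 by itself as each tooth passes
- lever_handle (a point): centre of the lever's black round handle, 24 mm thick, 66 mm long between its round ends, 150 mm from the lever shaft, 52 mm left (+y) of the press middle. It points to the front (-x), at home 30 degrees above level, at the 4th click about 19 degrees below; moves with the lever in the press's x-z plane. Nothing tall stands near it
- lever_axis (a point): point on the lever's shaft (fixed to the press) in the plane of the handle; the handle circles it with a radius of 150 mm. Axes as the press
- trigger_face (a point): middle of the front face of the flat steel trigger (24 mm wide in y, 10 mm thick, its top 22 mm higher), 60 mm above its pivot. Squeezing moves it 16 mm to the press's +x; moves with the trigger
- grip_face (a point): middle of the back (+x) face of the fixed black upright grip (32 mm wide in y, 22 mm thick, top 12 mm higher), as high as trigger_face (152 mm over the table). Released, the faces are 52 mm apart along the press's x with a 20 mm gap between trigger and grip; fully squeezed 36 mm. Free above and to both sides
- platen: steel platen 94 x 88 x 14 mm with felt underneath, on a spring under the ram; goes down 3.1 mm a click, meets the block a little after the third click and presses it with about 11 N at the fourth. Origin at the press's base, under the ram
- block: wood-mounted lino block with a card on top, 88 x 72 x 23 mm, lying loose on the press bed, 16 mm over the table. Origin: centre of its underside, x and y about as the press. Stays put
- rinse_jar: glass rinse jar, 73 mm wide, 100 mm high, loose. Origin: centre of its underside. Bystander
- blue_tape: roll of masking tape lying flat, 80 mm wide, 19 mm high, loose. Origin: centre of its underside. Bystander
- stapler: desk stapler, 136 mm long (y) x 34 x 48 mm, loose. Origin: centre of its underside. Bystander
- eraser: eraser, 23 x 45 x 13 mm, loose. Origin: centre of its underside. Bystander

How it is judged:
On the way, in this order (a step that is already met when the one before it is completed fails the run):
1. the trigger is squeezed and the lever springs home (value of joint trigger above 0.13 rad and value of joint lever below 0.06 rad), for 0.1 s.
2. the trigger is let go with the lever still at home (value of joint trigger below 0.05 rad and contact force between the arm and trigger below 0.2 N and value of joint lever below 0.06 rad), for 0.1 s.
3. the lever is pressed down four clicks (value of joint lever above 0.82 rad and value of joint trigger below 0.11 rad), for 0.2 s.
At the end, for the whole second after the job is handed in: the lever stands at the fourth click (0.82 to 1.0 rad) with the fingers still bearing on it with more than 2 N, the trigger untouched and released, the platen pressing the block with more than 4 N, and the block within 12 mm of where it lay (all of step 3 and value of joint lever below 1 rad and contact force between the arm and trigger below 0.2 N and contact force between the fingers and lever above 2 N and contact force between platen and block above 4 N and linear speed of block below 0.02 m/s and distance of block from where it was at the start of the episode below 0.012 m); the arm keeps its last pose, push and grip.
It fails at once if the lever goes to a fifth click (value of joint lever above 1.02 rad).
It fails at once if the block is pushed about (distance of block from where it was at the start of the episode above 0.015 m).
It fails at once if a bystander is disturbed (distance of any of rinse_jar, blue_tape, stapler, eraser from where it was at the start of the episode above 0.02 m).
It also fails if it takes over 58 s, if anything falls off the work surface, if the arm or the gripper's body presses on something with over 40 N, if the wrist force passes 120 N, or if a joint passes its speed limit or range.

## Working session

There is one attempt and no reset: what is moved stays moved. The work goes in short steps, Python scripts to look and compute and a tool call to move; the robot and the scene stay as the last step left them, time stands still between calls to the robot, and variables do not carry over. Pictures are saved under pics/ and viewed, at most 10 in all, crops included, and the job is handed in when it is done.

Besides the shell and the picture viewer there is one more tool, called after "Emit:" as name(argument=value, ...), one argument or row to a line, values as JSON. step_arm: Moves the arm, as the interface text tells. Its arguments: {"type":"object","properties":{"moves":{"type":"array","items":{"type":"object","properties":{"dx":{"type":"number"},"dy":{"type":"number"},"dz":{"type":"number"},"rx":{"type":"number"},"ry":{"type":"number"},"rz":{"type":"number"}}}},"gripper":{"type":"number"}},"required":["moves"]}

```bash
mkdir -p pics
cat > h.py <<'E'
from cell import *
import numpy as np, cv2
from scipy.spatial.transform import Rotation as R
def cam(name):
    p=camera_params(name); K=np.array(p["K"]); D=np.array(p["distortion"])
    if name=="wrist":
        s=sense(); T=np.eye(4); T[:3,:3]=R.from_quat(s["tcp_rot"]).as_matrix(); T[:3,3]=s["eef_pos"]
        M=T@np.array(p["mount"]); return K,D,M[:3,:3],M[:3,3]
    a=np.array(p["attitude"]); A=a if a.shape==(3,3) else R.from_quat(a).as_matrix()
    return K,D,A,np.array(p["origin"])
def cloud(d,c):
    K,D,A,o=c; h,w=d.shape
    uv=np.stack(np.meshgrid(np.arange(w),np.arange(h)),-1).reshape(-1,1,2).astype(np.float32)
    n=cv2.undistortPoints(uv,K,D).reshape(h,w,2)
    P=np.dstack([n*d[...,None],d]); W=P@A.T+o; W[d==0]=np.nan; return W
E
python3 - <<'E'
from h import *
for n in("side","top"):
    c=cam(n); im,d=read_camera(n); print(n,c[3],c[2].round(2).tolist(),c[0][0,0])
    np.savez(n+".npz",im=im,d=d,W=cloud(d,c)); cv2.imwrite(f"pics/{n}0.png",im[...,::-1])
print(sense())
E
```

```text
side [-0.02548154  0.92765137  0.68598216] [[-0.87, -0.22, 0.45], [-0.5, 0.4, -0.77], [-0.02, -0.89, -0.46]] 530.4555799949509
top [ 0.33153245 -0.00159675  1.034828  ] [[0.03, -0.98, 0.18], [-1.0, -0.03, 0.0], [0.0, -0.18, -0.98]] 464.33418527867167
{'time': 0.1, 'joint_positions': array([-1.29050526e+00,  3.07503159e-01,  1.50752848e+00,  1.48902173e-05,
        1.32845016e+00, -7.34874433e-02]), 'qd': array([-0.00089691, -0.0021427 , -0.00402915,  0.00206974, -0.00058203,
        0.00118676]), 'joint_efforts': array([ 3.88683611e-04, -4.58526313e+01, -2.52608460e+01, -1.04517810e-04,
        5.63078531e-03, -6.94172442e-06]), 'eef_pos': array([ 0.19901822, -0.53878202,  0.23047573]), 'tcp_rot': array([ 9.84395723e-01,  1.75966382e-01, -9.03092686e-05, -9.40272928e-04]), 'ft_force': array([ 0.4587645 ,  0.03381604, -0.05265917]), 'ft_torque': array([ 0.02223224,  0.01302908, -0.03120876]), 'gripper_force': 0.0, 'finger_gap': 0.9987074262123221}
```

View pics/side0.png

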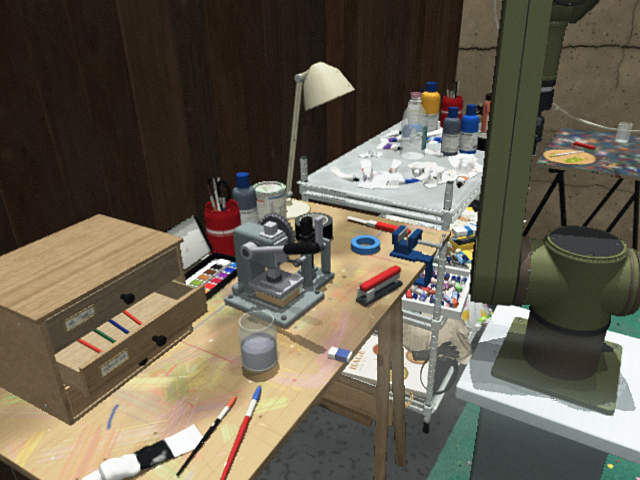

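View pics/top0.png

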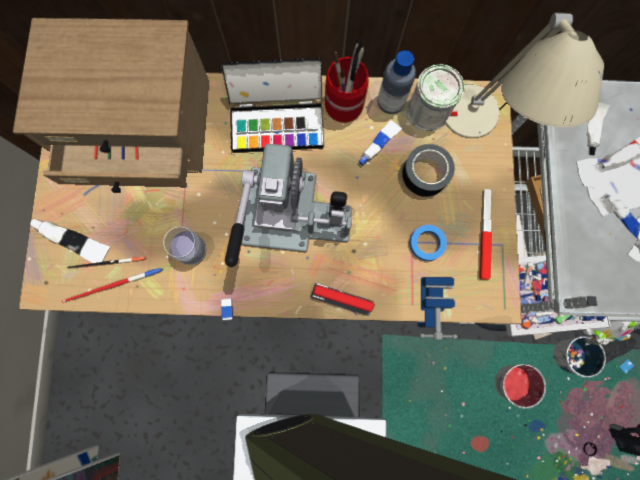

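The side view shows the press at about (280,265). In the top view the press is at (275,210), the black handle at (235,245), the grip and trigger at (339,200), and the jar at (184,246).

Run:
```python
from h import *
z=np.load("top.npz"); im=z["im"];W=z["W"]
cr=im[135:260,220:365]; cv2.imwrite("pics/top_crop.png",cv2.resize(cr,None,fx=5,fy=4.8,interpolation=cv2.INTER_CUBIC)[...,::-1])
def seg(W,im,lo,hi,m):
    with np.errstate(invalid='ignore'): k=np.all((W>lo)&(W<hi),-1)&m
    return k
for n in("top","side"):
    z=np.load(n+".npz"); im=z["im"].astype(int);W=z["W"]
    dark=im.max(-1)<55
    for nm,lo,hi in(("handle",(.2,0,.1),(.7,.3,.4)),("grip",(.2,-.35,.1),(.7,-.02,.3))):
        k=seg(W,im,lo,hi,dark); P=W[k]; print(n,nm,k.sum(),np.nanmin(P,0).round(3) if k.any() else'',np.median(P,0).round(3),P.max(0).round(3))
    # base plate top z~16mm grey
    grey=(np.ptp(im,axis=-1)<25)
    k=seg(W,im,(.2,-.35,.010),(.75,.25,.024),grey); k=cv2.morphologyEx(k.astype(np.uint8),cv2.MORPH_OPEN,np.ones((3,3)))>0
    P=W[k]; print(n,"base",k.sum(),P.min(0).round(3),P.max(0).round(3),cv2.minAreaRect(P[:,:2].astype(np.float32)*1000))
z=np.load("top.npz");W=z["W"]
for r in(192,196,200,204,208,212,216,220): print(r,[tuple((W[r,c]*1000).round().astype(int)) for c in(328,334,340,346)])
```

```text
top handle 518 [0.442 0.035 0.116] [0.485 0.147 0.208] [0.649 0.161 0.222]
top grip 221 [ 0.58  -0.054  0.102] [ 0.584 -0.04   0.16 ] [ 0.601 -0.027  0.169]
top base 3198 [ 0.376 -0.135  0.01 ] [0.749 0.205 0.024] ((565.9248046875, 34.99053955078125), (305.1514587402344, 397.0375061035156), 84.57823181152344)
side handle 620 [0.441 0.043 0.101] [0.503 0.154 0.196] [0.66  0.28  0.222]
side grip 306 [ 0.548 -0.057  0.101] [ 0.586 -0.031  0.136] [ 0.608 -0.022  0.168]
side base 2251 [ 0.353 -0.256  0.01 ] [0.749 0.207 0.024] ((530.3727416992188, -26.021896362304688), (429.3493347167969, 404.2068786621094), 83.10590362548828)
192 [(np.int64(650), np.int64(-24), np.int64(0)), (np.int64(600), np.int64(-32), np.int64(163)), (np.int64(601), np.int64(-44), np.int64(162)), (np.int64(650), np.int64(-66), np.int64(2))]
196 [(np.int64(639), np.int64(-24), np.int64(3)), (np.int64(591), np.int64(-32), np.int64(166)), (np.int64(592), np.int64(-44), np.int64(164)), (np.int64(592), np.int64(-56), np.int64(165))]
200 [(np.int64(630), np.int64(-25), np.int64(1)), (np.int64(584), np.int64(-33), np.int64(
[... 355 characters left out ...]
2), np.int64(-35), np.int64(110)), (np.int64(581), np.int64(-47), np.int64(115)), (np.int64(607), np.int64(-65), np.int64(21))]
212 [(np.int64(595), np.int64(-25), np.int64(26)), (np.int64(557), np.int64(-33), np.int64(174)), (np.int64(557), np.int64(-44), np.int64(177)), (np.int64(599), np.int64(-66), np.int64(16))]
216 [(np.int64(586), np.int64(-25), np.int64(25)), (np.int64(550), np.int64(-33), np.int64(169)), (np.int64(550), np.int64(-44), np.int64(172)), (np.int64(589), np.int64(-66), np.int64(18))]
220 [(np.int64(560), np.int64(-23), np.int64(98)), (np.int64(552), np.int64(-35), np.int64(128)), (np.int64(551), np.int64(-46), np.int64(134)), (np.int64(580), np.int64(-66), np.int64(16))]
```

View pics/top_crop.png

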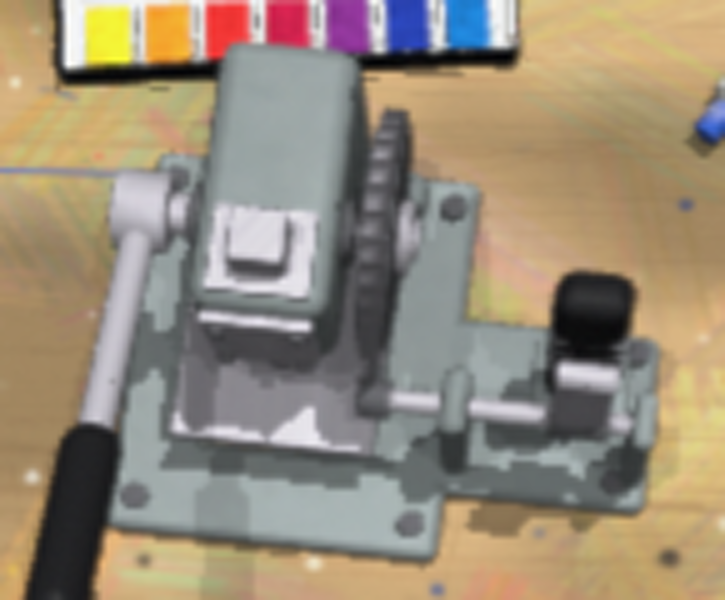

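The crop shows the black grip at (593,305), the trigger just in front of it at (587,375), the lever hub at (140,205) and the handle at (70,510). The measured tops of the grip (164 mm) and trigger (174 mm) match the given sizes.

Run:
```python
from h import *
z=np.load("top.npz"); W=z["W"]; im=z["im"].astype(int)
# front edges of base/wing: world pts on plane z=.016
c=cam("top")
def ray(u,v,zp):
    n=cv2.undistortPoints(np.array([[[u,v]]],float),c[0],c[1])[0,0]; r=c[2]@np.array([n[0],n[1],1]); return c[3]+r*(zp-c[3][2])/r[2]
px=lambda x,y:(220+x/5,135+y/4.8)
E={"front":[(112,527),(435,557)],"wingfront":[(450,495),(640,512)],"wingright":[(640,512),(657,345)],"baseright":[(435,557),(478,185)]}
for k,(a,b) in E.items():
    A=ray(*px(*a),.016);B=ray(*px(*b),.016); d=B-A; print(k,A.round(4),B.round(4),"deg",np.degrees(np.arctan2(d[1],d[0])).round(1))
print("headtop",W[150:175:6,272:290:6].round(3).tolist())
for r in(170,174,178,182,186): print(r,[W[r,q].round(3).tolist() for q in(243,246,249,252)])
s=np.load("side.npz");Ws=s["W"];ims=s["im"].astype(int)
for n,WW,I in(("top",W,im),("side",Ws,ims)):
    with np.errstate(invalid='ignore'): k=(I.max(-1)<60)&np.all((WW>(.42,.12,.1))&(WW<(.56,.18,.26)),-1)
    P=WW[k]; m=np.median(P,0); u=np.linalg.svd(P-P.mean(0))[2][0]; t=(P-m)@u; print(n,k.sum(),P.mean(0).round(4),u.round(3),(m+u*t.min()).round(4),(m+u*t.max()).round(4))
    with np.errstate(invalid='ignore'): k=(I.max(-1)>90)&np.all((WW>(.50,.11,.1))&(WW<(.66,.18,.26)),-1)
    P=WW[k]; 
    for x0 in np.arange(.5,.66,.015):
        q=P[abs(P[:,0]-x0)<.0075]; 
        if len(q): print("  rod",n,round(x0,3),len(q),q.min(0).round(3),np.median(q,0).round(3),q.max(0).round(3))
for nm,lo,hi in(("blue",(.2,-.4,.01),(.7,-.1,.03)),):pass
```

```text
front [0.517  0.1643 0.016 ] [0.5071 0.0197 0.016 ] deg -93.9
wingfront [0.5366 0.0139 0.016 ] [ 0.531  -0.0712  0.016 ] deg -93.8
wingright [ 0.531  -0.0712  0.016 ] [ 0.6115 -0.0776  0.016 ] deg -4.6
baseright [0.5071 0.0197 0.016 ] [0.6882 0.0058 0.016 ] deg -4.4
headtop [[[0.677, 0.091, 0.18], [0.679, 0.08, 0.173], [0.678, 0.068, 0.179]], [[0.666, 0.091, 0.175], [0.666, 0.079, 0.176], [0.665, 0.067, 0.178]], [[0.654, 0.09, 0.175], [0.654, 0.079, 0.175], [0.654, 0.067, 0.177]], [[0.64, 0.089, 0.178], [0.641, 0.078, 0.177], [0.642, 0.066, 0.176]], [[0.629, 0.089, 0.176], [0.629, 0.077, 0.176], [0.629, 0.066, 0.177]]]
170 [[0.698, 0.176, -0.001], [0.642, 0.143, 0.157], [0.642, 0.137, 0.157], [0.692, 0.152, 0.016]]
174 [[0.63, 0.146, 0.169], [0.631, 0.141, 0.164], [0.63, 0.135, 0.168], [0.631, 0.129, 0.167]]
178 [[0.622, 0.146, 0.166], [0.623, 0.141, 0.166], [0.623, 0.135, 0.166], [0.622, 0.128, 0.168]]
182 [[0.615, 0.146, 0.164], [0.615, 0.14, 0.165], [0.616, 0.135, 0.163], [0.616, 0.129, 0.162]]
186 [[0.611, 0.148, 0.151], [0.607, 0.14, 0.165], [0.608, 0.134, 0.162], [0.61, 0.129, 
[... 1082 characters left out ...]
53 17 [0.529 0.146 0.181] [0.534 0.15  0.187] [0.537 0.155 0.19 ]
  rod side 0.545 23 [0.538 0.143 0.177] [0.545 0.15  0.183] [0.552 0.153 0.187]
  rod side 0.56 21 [0.555 0.144 0.173] [0.561 0.148 0.177] [0.566 0.153 0.182]
  rod side 0.575 51 [0.568 0.11  0.114] [0.577 0.113 0.167] [0.582 0.149 0.177]
  rod side 0.59 52 [0.583 0.11  0.159] [0.59  0.117 0.17 ] [0.597 0.149 0.178]
  rod side 0.605 53 [0.598 0.11  0.102] [0.607 0.14  0.163] [0.612 0.15  0.177]
  rod side 0.62 97 [0.613 0.111 0.14 ] [0.619 0.139 0.163] [0.627 0.151 0.175]
  rod side 0.635 38 [0.628 0.11  0.138] [0.633 0.141 0.166] [0.642 0.149 0.174]
  rod side 0.65 8 [0.644 0.11  0.148] [0.651 0.112 0.165] [0.657 0.114 0.175]
```

Yaw is about −4°. The lever axis is at (0.6245, 0.138, 0.150) and the lever is at click 1, about 0.23 rad. The grip's back face is at about (0.602, −0.043). Next I plan the approach.

```bash
cat > plan.py <<'E'
from h import *
import sys
# plan.py x y z yaw_of_tool_y_deg n
def plan(x,y,z,yaw,n):
    s=sense(); p=s["eef_pos"].copy(); r=R.from_quat(s["tcp_rot"])
    ty=np.array([np.cos(np.radians(yaw)),np.sin(np.radians(yaw)),0]); tz=np.array([0,0,-1.]); tx=np.cross(ty,tz)
    g=R.from_matrix(np.stack([tx,ty,tz],1)); q=np.array([x,y,z]); print("dist",(q-p).round(4),"turn",np.degrees((r.inv()*g).magnitude()).round(2))
    for i in range(n):
        w=(r.inv()*g).as_rotvec()/(n-i); d=r.inv().apply(q-p)/(n-i)
        d=(d*1000).round(1); w=np.degrees(w).round(2); 
        print("{"+",".join(f'"{k}":{v:g}' for k,v in zip(("dx","dy","dz","rx","ry","rz"),[*d,*w]) if v)+"}",end=",\n" if i%8==7 else ",")
        p=p+r.apply(d/1000); r=r*R.from_rotvec(np.radians(w))
    print()
plan(*map(float,sys.argv[1:5]),int(sys.argv[5]))
E
python3 plan.py .584 -.0417 .25 -4 24
```

```text
dist [0.385  0.4971 0.0195] turn 65.73
{"dx":22.2,"dy":-13.9,"dz":-0.8,"rz":-2.74},{"dx":22.9,"dy":-12.8,"dz":-0.8,"rz":-2.74},{"dx":23.4,"dy":-11.7,"dz":-0.8,"rz":-2.74},{"dx":24,"dy":-10.6,"dz":-0.8,"rz":-2.74},{"dx":24.5,"dy":-9.4,"dz":-0.8,"rz":-2.74},{"dx":24.9,"dy":-8.2,"dz":-0.8,"rz":-2.74},{"dx":25.2,"dy":-7,"dz":-0.8,"rz":-2.74},{"dx":25.5,"dy":-5.8,"dz":-0.8,"rz":-2.74},
{"dx":25.8,"dy":-4.6,"dz":-0.8,"ry":-0.01,"rz":-2.74},{"dx":26,"dy":-3.3,"dz":-0.8,"rx":-0.01,"ry":-0.01,"rz":-2.74},{"dx":26.1,"dy":-2.1,"dz":-0.8,"rz":-2.74},{"dx":26.2,"dy":-0.8,"dz":-0.8,"rx":-0.01,"rz":-2.74},{"dx":26.2,"dy":0.4,"dz":-0.8,"ry":-0.01,"rz":-2.74},{"dx":26.1,"dy":1.7,"dz":-0.8,"rx":-0.01,"rz":-2.74},{"dx":26,"dy":2.9,"dz":-0.8,"ry":-0.01,"rz":-2.74},{"dx":25.9,"dy":4.2,"dz":-0.8,"rx":-0.01,"rz":-2.74},
{"dx":25.6,"dy":5.4,"dz":-0.8,"ry":-0.01,"rz":-2.74},{"dx":25.4,"dy":6.6,"dz":-0.8,"rz":-2.74},{"dx":25,"dy":7.8,"dz":-0.8,"rx":-0.01,"ry":-0.01,"rz":-2.74},{"dx":24.6,"dy":9,"dz":-0.8,"rz":-2.73},{"dx":24.2,"dy":10.2,"dz":-0.8,"rx":-0.01,"ry":-0.01,"rz":-2.74},{"dx":23.6,"dy":11.3,"dz":-0.8,"rz":-2.73},{"dx":23.1,"dy":12.4,"dz":-0.7,"rx":-0.01,"ry":-0.01,"rz":-2.74},{"dx":22.4,"dy":13.4,"dz":-0.8,"rz":-2.73},
```

Emit:
step_arm(
  moves=[
    {"dx": 22, "dy": -14, "dz": -2, "rz": -2.74},
    {"dx": 23, "dy": -13, "dz": -2, "rz": -2.74},
    {"dx": 23.5, "dy": -12, "dz": -2, "rz": -2.74},
    {"dx": 24, "dy": -10.5, "dz": -2, "rz": -2.74},
    {"dx": 24.5, "dy": -9.5, "dz": -2, "rz": -2.74},
    {"dx": 25, "dy": -8, "dz": -2, "rz": -2.74},
    {"dx": 25, "dy": -7, "dz": -2, "rz": -2.74},
    {"dx": 25.5, "dy": -6, "dz": -2, "rz": -2.74},
  ],
  gripper=0,
)

```text
invalid input
```

Emit:
step_arm(
  moves=[
    {"dx": 26, "dy": -4.5, "rz": -2.74},
    {"dx": 26, "dy": -3.5, "rz": -2.74},
    {"dx": 26, "dy": -2, "rz": -2.74},
    {"dx": 26, "dy": -1, "rz": -2.74},
    {"dx": 26, "dy": 0.5, "rz": -2.74},
    {"dx": 26, "dy": 1.5, "rz": -2.74},
    {"dx": 26, "dy": 3, "rz": -2.74},
    {"dx": 26, "dy": 4, "rz": -2.74},
  ],
)

```text
invalid input
```

Emit:
step_arm(
  moves=[
    {"dx": 25.5, "dy": 5.5, "rz": -2.74},
    {"dx": 25.5, "dy": 6.5, "rz": -2.74},
    {"dx": 25, "dy": 8, "rz": -2.74},
    {"dx": 24.5, "dy": 9, "rz": -2.74},
    {"dx": 24, "dy": 10, "rz": -2.74},
    {"dx": 23.5, "dy": 11.5, "rz": -2.74},
    {"dx": 23, "dy": 12.5, "rz": -2.74},
    {"dx": 22.5, "dy": 13.5, "rz": -2.74},
  ],
)

```text
invalid input
```

```bash
python3 - <<'E'
from h import *
c=cam("wrist"); im,d=read_camera("wrist"); W=cloud(d,c); np.savez("wr.npz",im=im,W=W); cv2.imwrite("pics/w1.png",im[...,::-1])
with np.errstate(invalid='ignore'):
  for nm,lo,hi in(("trigtop",(.53,-.08,.169),(.575,0,.182)),("griptop",(.57,-.09,.159),(.63,0,.169))):
    k=np.all((W>lo)&(W<hi),-1); P=W[k]; print(nm,k.sum(), len(P) and (np.percentile(P,2,0).round(4),np.median(P,0).round(4),np.percentile(P,98,0).round(4)))
s=sense();print(s["time"],s["eef_pos"],s["joint_positions"].round(2),s["ft_force"].round(1))
E
python3 plan.py .584 -.0417 .128 -4 8
```

```text
trigtop 0 0
griptop 0 0
0.15 [ 0.1990392  -0.53888541  0.2305712 ] [-1.29  0.31  1.51  0.    1.33 -0.07] [-0.2 -1.   0.4]
dist [ 0.385   0.4972 -0.1026] turn 65.73
{"dx":66.7,"dy":-41.6,"dz":12.9,"rx":-0.01,"ry":-0.01,"rz":-8.22},{"dx":71.9,"dy":-31.7,"dz":12.9,"rx":-0.01,"ry":-0.01,"rz":-8.22},{"dx":75.7,"dy":-21,"dz":12.9,"rx":-0.01,"ry":-0.01,"rz":-8.21},{"dx":78,"dy":-10,"dz":12.8,"rx":-0.01,"ry":-0.01,"rz":-8.22},{"dx":78.6,"dy":1.2,"dz":12.8,"rx":-0.01,"ry":-0.01,"rz":-8.21},{"dx":77.6,"dy":12.4,"dz":12.8,"rx":-0.01,"rz":-8.22},{"dx":75,"dy":23.4,"dz":12.8,"rx":-0.01,"ry":-0.01,"rz":-8.21},{"dx":70.9,"dy":33.9,"dz":12.9,"rx":-0.02,"rz":-8.22},
```

View pics/w1.png

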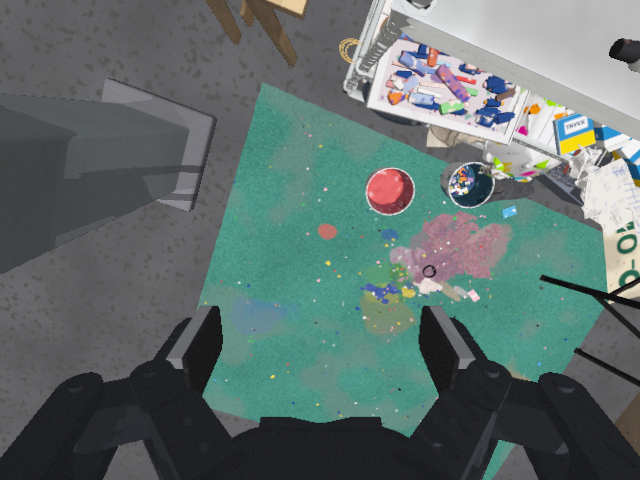

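The picture shows only the floor, and the fingers at (200,350) and (440,350), because the arm hasn't moved. The moves were refused as invalid, so rows probably need all six numbers.

Emit:
step_arm(
  moves=[
    {"dx": 22, "dy": -14, "dz": -2, "rx": 0, "ry": 0, "rz": -2.74},
    {"dx": 23, "dy": -13, "dz": -2, "rx": 0, "ry": 0, "rz": -2.74},
    {"dx": 23.5, "dy": -12, "dz": -2, "rx": 0, "ry": 0, "rz": -2.74},
    {"dx": 24, "dy": -10.5, "dz": -2, "rx": 0, "ry": 0, "rz": -2.74},
    {"dx": 24.5, "dy": -9.5, "dz": -2, "rx": 0, "ry": 0, "rz": -2.74},
    {"dx": 25, "dy": -8, "dz": -2, "rx": 0, "ry": 0, "rz": -2.74},
    {"dx": 25, "dy": -7, "dz": -2, "rx": 0, "ry": 0, "rz": -2.74},
    {"dx": 25.5, "dy": -6, "dz": -2, "rx": 0, "ry": 0, "rz": -2.74},
  ],
  gripper=0,
)

```text
time: 0.82
eef_pos: [0.3276, -0.3719, 0.2472]
tcp_rot: [0.933, 0.361, -0.0, -0.0]
ft_force: [0.3, -0.5, -0.1]
finger_gap: 1.003
gripper_force: 0.0
```

Emit:
step_arm(
  moves=[
    {"dx": 26, "dy": -4.5, "dz": 0, "rx": 0, "ry": 0, "rz": -2.74},
    {"dx": 26, "dy": -3.5, "dz": 0, "rx": 0, "ry": 0, "rz": -2.74},
    {"dx": 26, "dy": -2, "dz": 0, "rx": 0, "ry": 0, "rz": -2.74},
    {"dx": 26, "dy": -1, "dz": 0, "rx": 0, "ry": 0, "rz": -2.74},
    {"dx": 26, "dy": 0.5, "dz": 0, "rx": 0, "ry": 0, "rz": -2.74},
    {"dx": 26, "dy": 1.5, "dz": 0, "rx": 0, "ry": 0, "rz": -2.74},
    {"dx": 26, "dy": 3, "dz": 0, "rx": 0, "ry": 0, "rz": -2.74},
    {"dx": 26, "dy": 4, "dz": 0, "rx": 0, "ry": 0, "rz": -2.74},
  ],
)

```text
time: 1.48
eef_pos: [0.4554, -0.2063, 0.2471]
tcp_rot: [0.847, 0.532, -0.0, -0.0]
ft_force: [0.7, -0.3, -0.1]
finger_gap: 1.001
gripper_force: 0.0
```

Emit:
step_arm(
  moves=[
    {"dx": 25.5, "dy": 5.5, "dz": 0, "rx": 0, "ry": 0, "rz": -2.74},
    {"dx": 25.5, "dy": 6.5, "dz": 0, "rx": 0, "ry": 0, "rz": -2.74},
    {"dx": 25, "dy": 8, "dz": 0, "rx": 0, "ry": 0, "rz": -2.74},
    {"dx": 24.5, "dy": 9, "dz": 0, "rx": 0, "ry": 0, "rz": -2.74},
    {"dx": 24, "dy": 10, "dz": 0, "rx": 0, "ry": 0, "rz": -2.74},
    {"dx": 23.5, "dy": 11.5, "dz": 0, "rx": 0, "ry": 0, "rz": -2.74},
    {"dx": 23, "dy": 12.5, "dz": 0, "rx": 0, "ry": 0, "rz": -2.74},
    {"dx": 22.5, "dy": 13.5, "dz": 0, "rx": 0, "ry": 0, "rz": -2.74},
  ],
)

```text
time: 2.15
eef_pos: [0.5839, -0.0411, 0.2469]
tcp_rot: [0.73, 0.683, -0.0, -0.0]
ft_force: [1.3, -1.1, 0.1]
finger_gap: 0.999
gripper_force: 0.0
```

```bash
python3 - <<'E'
from h import *
c=cam("wrist"); im,d=read_camera("wrist"); W=cloud(d,c); np.savez("wr.npz",im=im,W=W); cv2.imwrite("pics/w2.png",im[...,::-1])
with np.errstate(invalid='ignore'):
  for nm,lo,hi in(("trigtop",(.53,-.08,.169),(.575,0,.182)),("griptop",(.57,-.09,.159),(.63,0,.169))):
    k=np.all((W>lo)&(W<hi),-1); P=W[k]; print(nm,k.sum(), len(P) and (np.percentile(P,2,0).round(4),np.median(P,0).round(4),np.percentile(P,98,0).round(4)))
s=sense();print(s["time"],s["eef_pos"],s["joint_positions"].round(2),s["ft_force"].round(1))
E
python3 plan.py .584 -.0417 .128 -4 8
```

```text
trigtop 546 (array([ 0.5504, -0.0506,  0.1694]), array([ 0.5561, -0.0388,  0.1721]), array([ 0.5612, -0.0279,  0.1738]))
griptop 953 (array([ 0.5837, -0.0553,  0.1592]), array([ 0.5926, -0.0413,  0.162 ]), array([ 0.6014, -0.0291,  0.164 ]))
2.2 [ 0.58732677 -0.03730081  0.24690461] [-0.14  0.31  1.46  0.    1.37 -0.08] [3.7 2.9 1. ]
dist [-0.0033 -0.0044 -0.1189] turn 0.49
{"dx":-0.6,"dy":-0.4,"dz":14.9,"rx":0.02,"ry":-0.03,"rz":0.05},{"dx":-0.6,"dy":-0.4,"dz":14.9,"rx":0.02,"ry":-0.03,"rz":0.05},{"dx":-0.6,"dy":-0.4,"dz":14.8,"rx":0.02,"ry":-0.03,"rz":0.05},{"dx":-0.6,"dy":-0.4,"dz":14.9,"rx":0.02,"ry":-0.03,"rz":0.05},{"dx":-0.6,"dy":-0.4,"dz":14.8,"rx":0.02,"ry":-0.03,"rz":0.05},{"dx":-0.6,"dy":-0.4,"dz":14.9,"rx":0.02,"ry":-0.03,"rz":0.05},{"dx":-0.6,"dy":-0.4,"dz":14.8,"rx":0.02,"ry":-0.03,"rz":0.05},{"dx":-0.7,"dy":-0.4,"dz":14.9,"rx":0.01,"ry":-0.02,"rz":0.06},
```

View pics/w2.png

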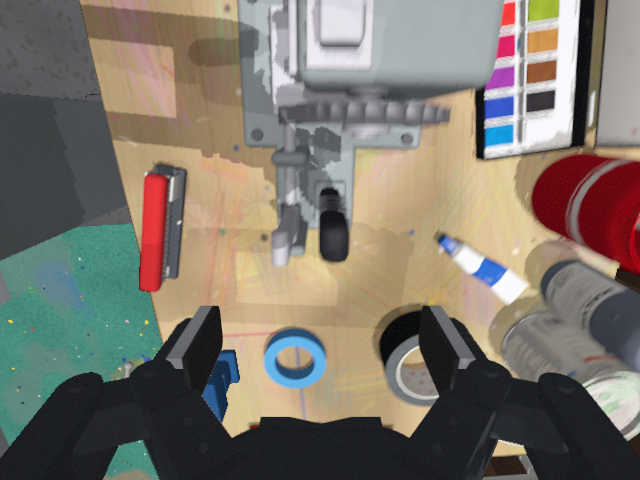

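The wrist view shows the trigger bar at (285,240) and the grip at (333,225), with the stapler at (165,230) and the tape at (295,360) clear of the fingers. The positions agree with the top camera, so I descend.

Emit:
step_arm(
  moves=[
    {"dx": -2, "dy": -1.5, "dz": 12, "rx": 0, "ry": 0, "rz": 0.2},
    {"dx": -2, "dy": -1.5, "dz": 15, "rx": 0, "ry": 0, "rz": 0.2},
    {"dx": 0, "dy": 0, "dz": 15, "rx": 0, "ry": 0, "rz": 0},
    {"dx": 0, "dy": 0, "dz": 12, "rx": 0, "ry": 0, "rz": 0},
    {"dx": 0, "dy": 0, "dz": 0, "rx": 0, "ry": 0, "rz": 0},
    {"dx": 0, "dy": 0, "dz": 0, "rx": 0, "ry": 0, "rz": 0},
  ],
)

```text
time: 2.7
eef_pos: [0.5795, -0.0461, 0.1925]
tcp_rot: [0.734, 0.68, -0.001, -0.001]
ft_force: [-0.2, -0.9, -0.3]
finger_gap: 0.996
gripper_force: 0.0
```

Emit:
step_arm(
  moves=[
    {"dx": 4, "dy": 4.5, "dz": 4, "rx": 0, "ry": 0, "rz": 0},
    {"dx": 0, "dy": 0, "dz": 12, "rx": 0, "ry": 0, "rz": 0},
    {"dx": 0, "dy": 0, "dz": 12, "rx": 0, "ry": 0, "rz": 0},
    {"dx": 0, "dy": 0, "dz": 12, "rx": 0, "ry": 0, "rz": 0},
    {"dx": 0, "dy": 0, "dz": 12, "rx": 0, "ry": 0, "rz": 0},
    {"dx": 0, "dy": 0, "dz": 12, "rx": 0, "ry": 0, "rz": 0},
    {"dx": 0, "dy": 0, "dz": 0, "rx": 0, "ry": 0, "rz": 0},
    {"dx": 0, "dy": 0, "dz": 0, "rx": 0, "ry": 0, "rz": 0},
  ],
)

```text
time: 3.37
eef_pos: [0.5854, -0.0423, 0.1295]
tcp_rot: [0.734, 0.68, 0.0, -0.0]
ft_force: [-0.9, -0.1, -1.3]
finger_gap: 1.003
gripper_force: 0.0
```

Clear of contact; now close.

Emit:
step_arm(
  moves=[
    {"dx": 0, "dy": 0, "dz": 0, "rx": 0, "ry": 0, "rz": 0},
    {"dx": 0, "dy": 0, "dz": 0, "rx": 0, "ry": 0, "rz": 0},
    {"dx": 0, "dy": 0, "dz": 0, "rx": 0, "ry": 0, "rz": 0},
    {"dx": 0, "dy": 0, "dz": 0, "rx": 0, "ry": 0, "rz": 0},
    {"dx": 0, "dy": 0, "dz": 0, "rx": 0, "ry": 0, "rz": 0},
    {"dx": 0, "dy": 0, "dz": 0, "rx": 0, "ry": 0, "rz": 0},
    {"dx": 0, "dy": 0, "dz": 0, "rx": 0, "ry": 0, "rz": 0},
    {"dx": 0, "dy": 0, "dz": 0, "rx": 0, "ry": 0, "rz": 0},
  ],
  gripper=150,
)

```text
time: 4.03
eef_pos: [0.5843, -0.0422, 0.1314]
tcp_rot: [0.734, 0.68, -0.0, -0.0]
ft_force: [-1.0, 1.0, 9.1]
finger_gap: 0.442
gripper_force: 63.3
```

Emit:
step_arm(
  moves=[
    {"dx": 0, "dy": 0, "dz": 0, "rx": 0, "ry": 0, "rz": 0},
    {"dx": 0, "dy": 0, "dz": 0, "rx": 0, "ry": 0, "rz": 0},
    {"dx": 0, "dy": 0, "dz": 0, "rx": 0, "ry": 0, "rz": 0},
    {"dx": 0, "dy": 0, "dz": 0, "rx": 0, "ry": 0, "rz": 0},
  ],
)

```text
time: 4.37
eef_pos: [0.5842, -0.0422, 0.1314]
tcp_rot: [0.734, 0.68, -0.0, -0.0]
ft_force: [-1.9, 0.2, 8.5]
finger_gap: 0.441
gripper_force: 63.2
```

```bash
cat > lev.py <<'E'
from h import *
im,d=read_camera("side"); W=cloud(d,cam("side")); I=im.astype(int)
A=np.array([.6245,.138,.150]); ex=np.array([.9976,-.07,0])
with np.errstate(invalid='ignore'):
    Q=W-A; px=Q@ex; py=Q@np.array([.07,.9976,0]); r=np.hypot(px,Q[...,2])
    k=(I.max(-1)<60)&(abs(py)<.025)&(r>.1)&(r<.2)&(px<-.05)
P=np.stack([px[k],W[k][:,2]-A[2]],1); u=np.linalg.svd(P-P.mean(0))[2][0]; u*=-np.sign(u[0])
el=np.arctan2(u[1],-u[0]); print("n",k.sum(),"elev",np.degrees(el).round(1),"lever~",(np.radians(30)-el).round(3),"centre",W[k].mean(0).round(4), "lever by pos",(np.radians(30)-np.arctan2(P[:,1].mean(),-P[:,0].mean())).round(3))
s=sense();print(s["time"],s["eef_pos"].round(4),s["ft_force"].round(1),s["finger_gap"],s["gripper_force"])
cv2.imwrite("pics/side_last.png",im[200:340,200:380][...,::-1])
E
python3 lev.py
```

```text
n 399 elev 29.5 lever~ 0.008 centre [0.4912 0.157  0.2316] lever by pos -0.022
4.4167 [ 0.5842 -0.0423  0.1314] [-1.8  0.1  9.4] 0.4383885650351372 63.24221740476787
```

The lever is home at about 0.008 rad. I release the trigger.

Emit:
step_arm(
  moves=[
    {"dx": 0, "dy": 0, "dz": 0, "rx": 0, "ry": 0, "rz": 0},
    {"dx": 0, "dy": 0, "dz": 0, "rx": 0, "ry": 0, "rz": 0},
    {"dx": 0, "dy": 0, "dz": 0, "rx": 0, "ry": 0, "rz": 0},
    {"dx": 0, "dy": 0, "dz": 0, "rx": 0, "ry": 0, "rz": 0},
    {"dx": 0, "dy": 0, "dz": 0, "rx": 0, "ry": 0, "rz": 0},
    {"dx": 0, "dy": 0, "dz": 0, "rx": 0, "ry": 0, "rz": 0},
    {"dx": 0, "dy": 0, "dz": 0, "rx": 0, "ry": 0, "rz": 0},
    {"dx": 0, "dy": 0, "dz": 0, "rx": 0, "ry": 0, "rz": 0},
  ],
  gripper=0,
)

```text
time: 5.08
eef_pos: [0.5855, -0.0425, 0.1296]
tcp_rot: [0.734, 0.68, 0.0, 0.0]
ft_force: [0.2, 0.6, -0.1]
finger_gap: 0.999
gripper_force: 0.0
```

Emit:
step_arm(
  moves=[
    {"dx": 0, "dy": 0, "dz": -10, "rx": 0, "ry": 0, "rz": 0},
    {"dx": 0, "dy": 0, "dz": -20, "rx": 0, "ry": 0, "rz": 0},
    {"dx": 0, "dy": 0, "dz": -25, "rx": 0, "ry": 0, "rz": 0},
    {"dx": 0, "dy": 0, "dz": -25, "rx": 0, "ry": 0, "rz": 0},
    {"dx": 0, "dy": 0, "dz": -25, "rx": 0, "ry": 0, "rz": 0},
    {"dx": 0, "dy": 0, "dz": -25, "rx": 0, "ry": 0, "rz": 0},
    {"dx": 0, "dy": 0, "dz": -25, "rx": 0, "ry": 0, "rz": 0},
    {"dx": 0, "dy": 0, "dz": -5, "rx": 0, "ry": 0, "rz": 0},
  ],
)

```text
time: 5.75
eef_pos: [0.5875, -0.0428, 0.2951]
tcp_rot: [0.734, 0.68, 0.003, 0.004]
ft_force: [-0.7, -0.2, 0.4]
finger_gap: 0.997
gripper_force: 0.0
```

```bash
python3 lev.py; python3 plan.py .494 .148 .29 -4 12
python3 - <<'E'
from h import *
im,d=read_camera("top"); W=cloud(d,cam("top"))
for r in(208,212,216,220): print(r,[tuple((W[r,c]*1000).round().astype(int).tolist()) for c in(334,340)])
E
```

```text
n 402 elev 29.3 lever~ 0.012 centre [0.4907 0.1571 0.2314] lever by pos -0.02
5.8 [ 0.5872 -0.0428  0.2941] [ 0.5  0.4 -0.1] 0.9986757963235933 0.0
dist [-0.0932  0.1908 -0.0041] turn 0.6
{"dx":15.3,"dy":-9,"dz":0.3,"rx":0.04,"rz":-0.03},{"dx":15.3,"dy":-8.9,"dz":0.3,"rx":0.04,"rz":-0.03},{"dx":15.3,"dy":-8.9,"dz":0.3,"rx":0.04,"rz":-0.03},{"dx":15.3,"dy":-8.9,"dz":0.3,"rx":0.04,"rz":-0.03},{"dx":15.3,"dy":-8.9,"dz":0.3,"rx":0.04,"rz":-0.03},{"dx":15.3,"dy":-8.9,"dz":0.3,"rx":0.04,"rz":-0.03},{"dx":15.3,"dy":-8.9,"dz":0.3,"rx":0.04,"ry":0.01,"rz":-0.03},{"dx":15.3,"dy":-8.9,"dz":0.3,"rx":0.04,"rz":-0.03},
{"dx":15.2,"dy":-8.9,"dz":0.3,"rx":0.04,"ry":0.01,"rz":-0.03},{"dx":15.3,"dy":-8.9,"dz":0.3,"rx":0.04,"rz":-0.03},{"dx":15.3,"dy":-8.9,"dz":0.2,"rx":0.04,"ry":0.01,"rz":-0.03},{"dx":15.2,"dy":-8.9,"dz":0.3,"rx":0.04,"rz":-0.04},
208 [(514, -26, 363), (514, -35, 364)]
212 [(557, -33, 175), (557, -44, 177)]
216 [(550, -33, 172), (550, -44, 172)]
220 [(-9223372036854775808, -9223372036854775808, -9223372036854775808), (551, -46, 135)]<stdin>:3: RuntimeWarning: invalid value encountered in cast
```

The trigger is back at x=0.550, so it is released. I move over the handle with shut fingers.

Emit:
step_arm(
  moves=[
    {"dx": 16, "dy": -7.5, "dz": 0, "rx": 0, "ry": 0, "rz": 0},
    {"dx": 24, "dy": -13, "dz": 0, "rx": 0, "ry": 0, "rz": 0},
    {"dx": 28, "dy": -17, "dz": 0, "rx": 0, "ry": 0, "rz": 0},
    {"dx": 28, "dy": -17, "dz": 0, "rx": 0, "ry": 0, "rz": 0},
    {"dx": 28, "dy": -17, "dz": 0, "rx": 0, "ry": 0, "rz": 0},
    {"dx": 28, "dy": -17, "dz": 0, "rx": 0, "ry": 0, "rz": 0},
    {"dx": 20, "dy": -12, "dz": 0, "rx": 0, "ry": 0, "rz": 0},
    {"dx": 12, "dy": -6, "dz": 0, "rx": 0, "ry": 0, "rz": 0},
  ],
  gripper=255,
)

```text
time: 6.52
eef_pos: [0.4898, 0.1511, 0.2875]
tcp_rot: [0.733, 0.68, -0.002, -0.002]
ft_force: [0.5, -0.2, -0.5]
finger_gap: -0.002
gripper_force: 0.0
```

Emit:
step_arm(
  moves=[
    {"dx": 0, "dy": 0, "dz": 10, "rx": 0, "ry": 0, "rz": 0},
    {"dx": 0, "dy": 0, "dz": 10, "rx": 0, "ry": 0, "rz": 0},
    {"dx": 0, "dy": 0, "dz": 0, "rx": 0, "ry": 0, "rz": 0},
    {"dx": 0, "dy": 0, "dz": 0, "rx": 0, "ry": 0, "rz": 0},
    {"dx": 0, "dy": 0, "dz": 0, "rx": 0, "ry": 0, "rz": 0},
  ],
)

```text
time: 6.93
eef_pos: [0.493, 0.1482, 0.2686]
tcp_rot: [0.734, 0.679, -0.001, -0.0]
ft_force: [-0.2, -0.3, 0.3]
finger_gap: 0.004
gripper_force: 0.0
```

```bash
python3 plan.py .494 .149 .25 -4 1
python3 - <<'E'
from h import *
im,d=read_camera("side"); cv2.imwrite("pics/s2.png",cv2.resize(im[140:340,180:400],None,fx=3,fy=3)[...,::-1])
E
```

```text
dist [ 0.001   0.0008 -0.0186] turn 0.46
{"dx":0.9,"dy":0.9,"dz":18.6,"rx":-0.08,"ry":0.04,"rz":-0.45},
```

View pics/s2.png

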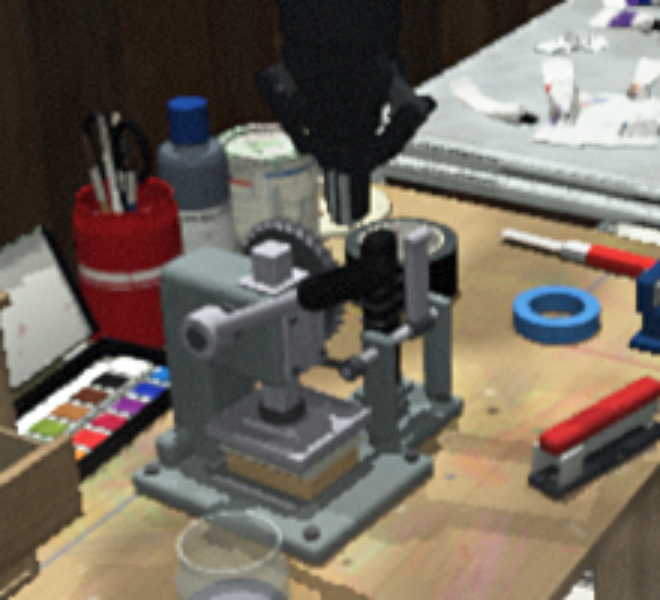

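The fingertips at (350,210) sit right over the handle at (340,285), with nothing else near. I descend to contact.

Emit:
step_arm(
  moves=[
    {"dx": 0.5, "dy": 0, "dz": 8, "rx": 0, "ry": 0, "rz": 0},
    {"dx": 0, "dy": 0, "dz": 8, "rx": 0, "ry": 0, "rz": 0},
    {"dx": 0, "dy": 0, "dz": 4, "rx": 0, "ry": 0, "rz": 0},
    {"dx": 0, "dy": 0, "dz": 2, "rx": 0, "ry": 0, "rz": 0},
    {"dx": 0, "dy": 0, "dz": 0, "rx": 0, "ry": 0, "rz": 0},
    {"dx": 0, "dy": 0, "dz": 0, "rx": 0, "ry": 0, "rz": 0},
  ],
)

```text
time: 7.48
eef_pos: [0.4929, 0.1496, 0.2471]
tcp_rot: [0.734, 0.68, -0.0, -0.0]
ft_force: [0.3, 0.1, -0.9]
finger_gap: 0.003
gripper_force: 0.0
```

Emit:
step_arm(
  moves=[
    {"dx": 0, "dy": 0, "dz": 2, "rx": 0, "ry": 0, "rz": 0},
    {"dx": 0, "dy": 0, "dz": 1, "rx": 0, "ry": 0, "rz": 0},
    {"dx": 0, "dy": 0, "dz": 0, "rx": 0, "ry": 0, "rz": 0},
    {"dx": 0, "dy": 0, "dz": 0, "rx": 0, "ry": 0, "rz": 0},
  ],
)

```text
time: 7.82
eef_pos: [0.493, 0.1497, 0.2444]
tcp_rot: [0.734, 0.68, 0.0, 0.0]
ft_force: [-0.3, -0.3, -0.0]
finger_gap: -0.0
gripper_force: 0.1
```

Emit:
step_arm(
  moves=[
    {"dx": 0, "dy": 0, "dz": 2, "rx": 0, "ry": 0, "rz": 0},
    {"dx": 0, "dy": 0, "dz": 1, "rx": 0, "ry": 0, "rz": 0},
    {"dx": 0, "dy": 0, "dz": 0, "rx": 0, "ry": 0, "rz": 0},
    {"dx": 0, "dy": 0, "dz": 0, "rx": 0, "ry": 0, "rz": 0},
  ],
)

```text
time: 8.15
eef_pos: [0.4934, 0.1498, 0.2419]
tcp_rot: [0.734, 0.68, 0.001, 0.0]
ft_force: [0.2, 0.6, 3.5]
finger_gap: -0.001
gripper_force: 2.0
```

Contact was at z≈0.243. The target for about 0.90 rad is TCP z≈0.112. I press along the arc.

Emit:
step_arm(
  moves=[
    {"dx": 0, "dy": -4, "dz": 7, "rx": 0, "ry": 0, "rz": 0},
    {"dx": 0, "dy": -3.5, "dz": 7, "rx": 0, "ry": 0, "rz": 0},
    {"dx": 0, "dy": -3, "dz": 7, "rx": 0, "ry": 0, "rz": 0},
    {"dx": 0, "dy": -2.5, "dz": 7, "rx": 0, "ry": 0, "rz": 0},
    {"dx": 0, "dy": -2, "dz": 7, "rx": 0, "ry": 0, "rz": 0},
    {"dx": 0, "dy": -1.5, "dz": 7, "rx": 0, "ry": 0, "rz": 0},
    {"dx": 0, "dy": -1, "dz": 7, "rx": 0, "ry": 0, "rz": 0},
    {"dx": 0, "dy": -0.5, "dz": 7, "rx": 0, "ry": 0, "rz": 0},
  ],
)

```text
time: 8.82
eef_pos: [0.474, 0.1523, 0.1868]
tcp_rot: [0.734, 0.68, 0.001, -0.001]
ft_force: [-9.4, 3.4, 8.3]
finger_gap: -0.002
gripper_force: 2.4
```

Emit:
step_arm(
  moves=[
    {"dx": 0, "dy": 0, "dz": 5, "rx": 0, "ry": 0, "rz": 0},
    {"dx": 0, "dy": 0, "dz": 5, "rx": 0, "ry": 0, "rz": 0},
    {"dx": 0, "dy": 0.5, "dz": 5, "rx": 0, "ry": 0, "rz": 0},
    {"dx": 0, "dy": 1, "dz": 5, "rx": 0, "ry": 0, "rz": 0},
    {"dx": 0, "dy": 1, "dz": 5, "rx": 0, "ry": 0, "rz": 0},
    {"dx": 0, "dy": 1, "dz": 5, "rx": 0, "ry": 0, "rz": 0},
    {"dx": 0, "dy": 1, "dz": 5, "rx": 0, "ry": 0, "rz": 0},
    {"dx": 0, "dy": 0, "dz": 0, "rx": 0, "ry": 0, "rz": 0},
  ],
)

```text
time: 9.48
eef_pos: [0.4778, 0.1505, 0.1492]
tcp_rot: [0.733, 0.68, -0.001, -0.001]
ft_force: [0.0, -0.6, -0.1]
finger_gap: -0.0
gripper_force: 0.0
```

```bash
python3 lev.py
```

```text
n 1602 elev -77.1 lever~ 1.87 centre [0.4808 0.1597 0.2027] lever by pos 0.175
9.5333 [0.4787 0.1504 0.1495] [ 0.  -0.3  1.2] -0.0004459535194474903 0.0
```

```bash
cat > lev2.py <<'E'
from h import *
import sys
im,d=read_camera("side"); W=cloud(d,cam("side"))
A=np.array([.6245,.138,.150]); ex=np.array([.9976,-.07,0]); s=sense()
with np.errstate(invalid='ignore'):
    Q=W-A; px=Q@ex; py=Q@np.array([.07,.9976,0]); r=np.hypot(px,Q[...,2])
    k=(abs(py-.006)<.02)&(r>.04)&(r<.20)&(px<-.03)&(W[...,2]<s["eef_pos"][2]+.04)&(W[...,2]>.05)&((px>-.10))
P=np.stack([px[k],W[k][:,2]-A[2]],1); L=cv2.fitLine(P.astype(np.float32),cv2.DIST_HUBER,0,.01,.01).ravel(); u=L[:2]*-np.sign(L[0])
el=np.arctan2(u[1],-u[0]); print("n",k.sum(),"lever~",(np.radians(30)-el).round(3),s["time"],s["eef_pos"].round(4),s["ft_force"].round(1))
if len(sys.argv)>1: cv2.imwrite(sys.argv[1],cv2.resize(im[140:340,180:400],None,fx=3,fy=3)[...,::-1])
E
python3 lev2.py pics/s3.png
```

```text
n 221 lever~ -0.841 9.5833 [0.4794 0.1505 0.1498] [ 0.1  0.4 -0.3]
```

View pics/s3.png

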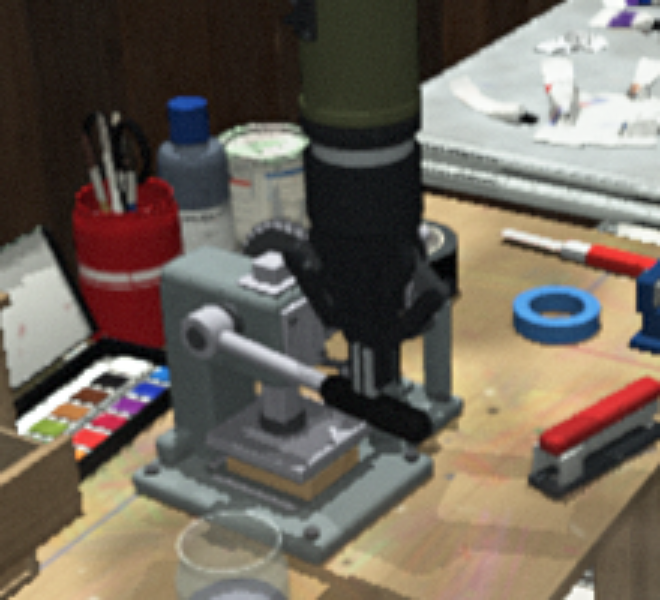

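The picture shows the hub at (210,330) and the handle centre near (377,408), with the fingertips on it. I compare that with projected handle centres at the pawl rests.

Run:
```python
from h import *
K,D,A,o=cam("side"); ax=np.array([.6245,.138,.150]); ex=np.array([.9976,-.07,0])
def pr(p): 
    q=A.T@(p-o); return cv2.projectPoints(q[None],np.zeros(3),np.zeros(3),K,D)[0].ravel()
f=lambda p:((pr(p)-(180,140))*3).round(0)
print("axis",f(ax+[.0,.01,0]))
for t in(.01,.22,.43,.60,.637,.70,.80,.85,.90,1.0):
    e=np.radians(30)-t; print(t,f(ax+.15*(-np.cos(e)*ex+np.array([0,0,np.sin(e)]))))
```

```text
axis [201. 340.]
0.01 [352. 286.]
0.22 [368. 329.]
0.43 [377. 372.]
0.6 [379. 405.]
0.637 [379. 412.]
0.7 [377. 423.]
0.8 [374. 440.]
0.85 [372. 448.]
0.9 [369. 456.]
1.0 [362. 470.]
```

The lever is at the third click, about 0.63 rad, as predicted. I press on slowly.

Emit:
step_arm(
  moves=[
    {"dx": 0, "dy": 0.5, "dz": 4, "rx": 0, "ry": 0, "rz": 0},
    {"dx": 0, "dy": 1, "dz": 4, "rx": 0, "ry": 0, "rz": 0},
    {"dx": 0, "dy": 1, "dz": 4, "rx": 0, "ry": 0, "rz": 0},
    {"dx": 0, "dy": 1, "dz": 4, "rx": 0, "ry": 0, "rz": 0},
    {"dx": 0, "dy": 1, "dz": 3, "rx": 0, "ry": 0, "rz": 0},
    {"dx": 0, "dy": 0, "dz": 0, "rx": 0, "ry": 0, "rz": 0},
    {"dx": 0, "dy": 0, "dz": 0, "rx": 0, "ry": 0, "rz": 0},
  ],
)

```text
time: 10.17
eef_pos: [0.4821, 0.1505, 0.1313]
tcp_rot: [0.734, 0.679, -0.001, -0.001]
ft_force: [-5.1, 1.6, 7.9]
finger_gap: -0.001
gripper_force: 4.0
```

Emit:
step_arm(
  moves=[
    {"dx": 0, "dy": 0.5, "dz": 3, "rx": 0, "ry": 0, "rz": 0},
    {"dx": 0, "dy": 0.5, "dz": 2, "rx": 0, "ry": 0, "rz": 0},
    {"dx": 0, "dy": 0, "dz": 0, "rx": 0, "ry": 0, "rz": 0},
    {"dx": 0, "dy": 0, "dz": 0, "rx": 0, "ry": 0, "rz": 0},
  ],
)

```text
time: 10.5
eef_pos: [0.4829, 0.1504, 0.1265]
tcp_rot: [0.734, 0.68, -0.001, -0.001]
ft_force: [-5.5, 1.4, 7.5]
finger_gap: 0.003
gripper_force: 4.6
```

Emit:
step_arm(
  moves=[
    {"dx": 0, "dy": 0.5, "dz": 3, "rx": 0, "ry": 0, "rz": 0},
    {"dx": 0, "dy": 0.5, "dz": 2, "rx": 0, "ry": 0, "rz": 0},
    {"dx": 0, "dy": 0, "dz": 0, "rx": 0, "ry": 0, "rz": 0},
    {"dx": 0, "dy": 0, "dz": 0, "rx": 0, "ry": 0, "rz": 0},
  ],
)

```text
time: 10.83
eef_pos: [0.4863, 0.1501, 0.1211]
tcp_rot: [0.733, 0.68, 0.0, 0.0]
ft_force: [0.4, 0.5, 0.1]
finger_gap: 0.001
gripper_force: 0.0
```

The fourth click dropped in where predicted, at z≈0.123, and the force went to nothing. I press on gently until it bears.

Emit:
step_arm(
  moves=[
    {"dx": 0, "dy": 0.5, "dz": 2, "rx": 0, "ry": 0, "rz": 0},
    {"dx": 0, "dy": 0, "dz": 2, "rx": 0, "ry": 0, "rz": 0},
    {"dx": 0, "dy": 0, "dz": 0, "rx": 0, "ry": 0, "rz": 0},
    {"dx": 0, "dy": 0, "dz": 0, "rx": 0, "ry": 0, "rz": 0},
  ],
)

```text
time: 11.17
eef_pos: [0.4875, 0.1501, 0.1178]
tcp_rot: [0.734, 0.68, 0.001, 0.001]
ft_force: [-1.3, -1.1, 5.9]
finger_gap: -0.001
gripper_force: 2.9
```

Emit:
step_arm(
  moves=[
    {"dx": 0, "dy": 0.5, "dz": 2, "rx": 0, "ry": 0, "rz": 0},
    {"dx": 0, "dy": 0, "dz": 2, "rx": 0, "ry": 0, "rz": 0},
    {"dx": 0, "dy": 0, "dz": 0, "rx": 0, "ry": 0, "rz": 0},
    {"dx": 0, "dy": 0, "dz": 0, "rx": 0, "ry": 0, "rz": 0},
  ],
)

```text
time: 11.5
eef_pos: [0.4883, 0.1501, 0.1144]
tcp_rot: [0.734, 0.68, 0.001, 0.001]
ft_force: [-1.1, -1.1, 8.4]
finger_gap: 0.001
gripper_force: 4.2
```

Emit:
step_arm(
  moves=[
    {"dx": 0, "dy": 0, "dz": 0, "rx": 0, "ry": 0, "rz": 0},
    {"dx": 0, "dy": 0, "dz": 0, "rx": 0, "ry": 0, "rz": 0},
    {"dx": 0, "dy": 0, "dz": 0, "rx": 0, "ry": 0, "rz": 0},
    {"dx": 0, "dy": 0, "dz": 0, "rx": 0, "ry": 0, "rz": 0},
    {"dx": 0, "dy": 0, "dz": 0, "rx": 0, "ry": 0, "rz": 0},
    {"dx": 0, "dy": 0, "dz": 0, "rx": 0, "ry": 0, "rz": 0},
  ],
)

```text
time: 12.0
eef_pos: [0.4884, 0.1501, 0.1144]
tcp_rot: [0.734, 0.68, 0.001, 0.001]
ft_force: [-0.8, -0.9, 8.7]
finger_gap: 0.001
gripper_force: 4.2
```

```bash
python3 lev2.py pics/s4.png
```

```text
n 243 lever~ -0.87 12.05 [0.4883 0.1501 0.1144] [-1.7 -1.6  8.8]
```

View pics/s4.png

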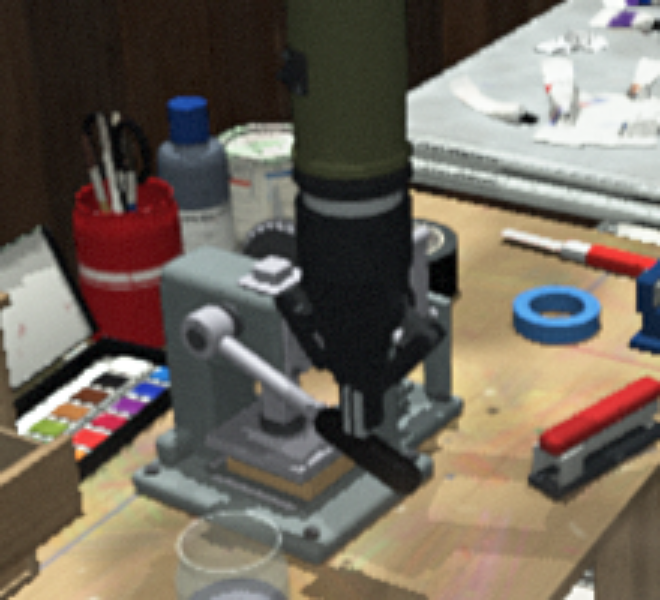

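The handle centre is at about (368,450), so the lever is at about 0.87 rad. The fingers press at 8.7 N, and the jar, tape and stapler haven't moved. I hand in.

```bash
python3 -c "
from cell import *
print(hand_in())"
```

```text
the job is handed in; nothing more can be done
None
```

The job is handed in: I squeezed the trigger fully so the lever sprang home, let it go, then pressed the lever to the fourth click (about 0.87 rad by camera), with the fingers still bearing on it at about 8.7 N. In the last side view nothing on the table looked moved; the interface gave no verdict.

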